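# Release the dose box tray with the pin

### The job

Take the straight-handled release pin out of the tool rack and push it down the access hole in the top of the white dose box until the hidden latch lets go and the tray springs out. Then draw the pin out and stand it back in its rack, fully seated and upright.

Things in the scene. Friction and masses are not known exactly. Their poses are not given: they have to be found in the camera images.
- pin: release pin, upright in any of the 3 rack sockets. From tip up: steel shaft 8 mm dia, 75 mm long; collar 34 mm dia, 4 mm thick; straight black round handle 20 mm dia, 55 mm long (79-134 mm above tip). 80 g. Origin: centre of the tip; z up to the handle. Its neighbours, tools topped with a 38 mm ball and a flat 34 x 5 mm paddle, end 16 mm lower, 128 mm above the bench
- release_hole (a point): access hole, 24 mm dia with 4 mm chamfer, in the 12 mm top of the fixed white box (170 x 130 x 100 mm high): mouth centre, level with the top. Own axes: z up; box centre 45 mm to -x, 25 mm to -y; tray comes out to -x (away from the robot). Hidden latch head (34 mm wide) lies 35 mm below the mouth, sprung up (3.5-7 N); frees the tray with the pin tip 43 mm below the mouth, stops at 55 mm
- tray (a joint): how far the box's grey tray stands out of its front, m: 0 shut and latched, 0.05 fully out. Once freed, its own spring pushes it out within about half a second and it stays out. Its front is 57 mm high
- rack: steel rack fixed to the bench: 70 mm along x, 220 mm along y, top plate 10 mm thick, its upper face 85 mm above the bench. Three round sockets, 22 mm dia with 3 mm chamfer, through the plate in a row at x = 0, y = -60, 0, +60 mm. A seated tool's collar rests on the plate; the pin's tip is then 10 mm above the bench. Origin: centre of the underside; z up
Things that resemble listed ones, but are neither listed nor needed, are in the scene too. What is shaped like the part that bears release_hole but purple is not meant.

How it is judged (in metres and radians):
On the way:
1. the pin is down the access hole and the tray has sprung out (z of pin in the frame of release_hole below -0.02 m and horizontal distance between pin and release_hole below 0.016 m and value of joint tray above 0.015 m), for 0.1 s.
At the end, for the whole second after the job is handed in: the tray stands at least 35 mm out of the dose box, and the pin is at rest in a rack socket: upright within 10 degrees, its tip within 15 mm of the row's centre line and 4 to 15 mm above the rack's underside (collar down on the plate) (value of joint tray above 0.035 m and angle between pin's own z axis and vertical below 0.17 rad and z of pin in the frame of rack between 0.004 and 0.015 m and x of pin in the frame of rack between -0.015 and 0.015 m and y of pin in the frame of rack between -0.08 and 0.08 m and linear speed of pin below 0.02 m/s); the robot touches nothing.
It also fails if it takes over 48 s, if anything falls off the work surface, if the arm or the gripper's body presses on something with over 40 N, if the wrist force passes 120 N, or if a joint passes its speed limit or range.

### The arm

A 7-joint arm with a two-finger parallel gripper is mounted at the origin on the work surface. World frame = base frame: x ahead of the robot, y to its left, z up, the work surface at z = 0. Lengths are in m, angles in degrees, forces in N, time in s.
With the tool pointing down it reaches from about 0.4 to 0.925 m from the base axis. Payload 5.6 kg.
Tool frame: the origin (TCP) lies at the centre of the arm's flange, where the gripper is bolted on; the fingertips stand 173 mm ahead of it and the grasp point (between the pads) lies 155 mm ahead of it (tips_ahead is the distance from the TCP to the fingertips, in m); z points along the fingers, x is the direction in which the jaws open and shut, and the axes are right-handed (so a half turn about z gives the same grasp; the last joint's range is limited). The gripper opens to 85 mm and grips with 20 to 120 N. Pads are 22 mm wide; open, the fingers measure 114 mm over their backs; the gripper's body (76 mm by 85 mm) begins 54 mm behind the grasp point. The pads swing forward as they close: fully open they stand 13 mm farther back than shut.
Start: joints at [62.395, 26.786, -0.665, 91.828, 0.344, 61.387, -3.226], TCP at [0.276, -0.588, 0.405] pointing down, gripper open.
Joint ranges: [-144.91, 144.91], [-17.63, 115.5], [-89.93, 88.59], [15.96, 139.68], [-74.01, 254.01], [8.47, 105.57], [-167.45, 167.45]. Speed limits (degrees/s): [147.25, 147.25, 180, 180, 180, 180, 180].

### API

Orientations are given as a 3x3 rotation matrix whose columns are the frame's x, y, z axes.
In Python, from station import read_state, grab_frame, job_done, tips_ahead gives the robot as it stands.
- The arm moves only by the shell command python3 -m inch 'ROWS'. ROWS is JSON, a list of rows, each an object with "xyz": the shift along the tool's x, y, z in m, a list of three; "rotation": the turn, a rotation vector about the tool's x, y, z in degrees, a list of three; "hand": the gripper command: -1 is fully open, 1 is shut, values between are in proportion. A call has 1 to 12 rows; each row shifts and turns the commanded pose from where the row before left it, along the tool's axes as they then stand; what a row does not reach is not made up. A row lasts 1/8 s, in which the tool goes at most 62.5 mm and 10.7 degrees, less where a joint would pass 70% of its speed; a pose out of reach is approached as far as the arm can. A call with a gripper value outside its range is refused whole. The fingers move at their own pace and stop on an object; the grip force is fixed at half the most. Time passes only in rows, so rows that do not move let the fingers close. It gives the time, the measured TCP pose, the force and the opening at its end, in the units of the state.
- read_state(): the state, without advancing time (a new reading comes with each control period).
- grab_frame(name): name is "side" or "top" or "wrist"; returns a dict with "frame" (400x640x3 uint8, red, green, blue), "z_map" (400x640 float32, m along the optical axis (not along the pixel's ray), 0 where there is no reading), "fx", "fy", "cx", "cy" (pixels), "distortion" ([k1, k2, p1, p2, k3] as OpenCV has them; the pictures are not rectified), "rvec" (rotation vector, rad) and "tvec" (3), from world to camera coordinates, as OpenCV has them. Camera axes: x right, y down, z forward; pixel columns grow to the right and rows downward; lengths in m; the calibration is good to about 2 mm. A picture is of the moment at which its call begins.
- job_done(): hands the job in, once; it reports no verdict.
The state is a dict: "t": time; "joint_positions": joint angles; "qd": joint speeds; "tau": joint torques, N m; "tool_pos": TCP position; "ee_rot": TCP orientation; "wrist_force": force on the tool from outside, world axes, zero at the start; "moment": the same for the moment, N m; "gripper_width": finger opening in m.
Only numpy, scipy, OpenCV 4.12 (cv2) and the standard library are available. Lean on these libraries where they do the work, as an engineer would, in place of code of your own. Each camera call takes 0.05 s, during which the arm holds its last target.

## Working session

There is one attempt and no reset: what is moved stays moved. The work goes in short steps, Python scripts to look and compute and a shell command to move; the robot and the scene stay as the last step left them, time stands still between calls to the robot, and variables do not carry over. Pictures are saved under pics/ and viewed, and the job is handed in when it is done.

```bash
ls; mkdir -p pics
cat > h.py <<'E'
import numpy as np, cv2, pickle
from station import read_state, grab_frame, job_done, tips_ahead
def snap(name, fn):
    f=grab_frame(name)
    cv2.imwrite(f'pics/{fn}.png', f['frame'][:,:,::-1])
    pickle.dump(f,open(f'pics/{fn}.pkl','wb'))
    return f
def load(fn): return pickle.load(open(f'pics/{fn}.pkl','rb'))
def K(f): return np.array([[f['fx'],0,f['cx']],[0,f['fy'],f['cy']],[0,0,1.]])
def RT(f):
    R,_=cv2.Rodrigues(np.array(f['rvec'],float)); return R,np.array(f['tvec'],float).ravel()
def rays(f,px):
    px=np.array(px,float).reshape(-1,1,2)
    n=cv2.undistortPoints(px,K(f),np.array(f['distortion'],float)).reshape(-1,2)
    R,t=RT(f); d=np.c_[n,np.ones(len(n))]
    return -R.T@t, d@R, d   # origin, dirs world (z_cam=1)
def onz(f,px,z):
    o,d,_=rays(f,px); s=(z-o[2])/d[:,2]; return o+d*s[:,None]
def depth(f,px):
    o,d,_=rays(f,px); p=np.array(px).reshape(-1,2).round().astype(int)
    zz=f['z_map'][p[:,1],p[:,0]]; return o+d*zz[:,None]
def cloud(f):
    v,u=np.mgrid[0:400,0:640]; px=np.c_[u.ravel(),v.ravel()]
    P=depth(f,px).reshape(400,640,3); P[f['z_map']<=0]=np.nan; return P
def proj(f,X):
    return cv2.projectPoints(np.array(X,float).reshape(-1,3),np.array(f['rvec'],float),np.array(f['tvec'],float),K(f),np.array(f['distortion'],float))[0].reshape(-1,2)
E
python3 - <<'E'
from h import *
for n in ['side','top','wrist']:
    f=snap(n,n+'0'); R,t=RT(f); print(n,(-R.T@t).round(3),R[2].round(3),f['fx'])
print({k:v for k,v in read_state().items()}, tips_ahead)
E
```

```text
pics
side [0.036 0.661 0.601] [ 0.424 -0.771 -0.475] 443.6906941526212
top [ 0.329 -0.161  1.343] [ 0.143 -0.023 -0.989] 503.60386124914385
wrist [ 0.347 -0.554  0.372] [-0.277 -0.129 -0.952] 303.6152911314354
{'t': 0.15, 'joint_positions': array([62.39501239, 26.82681598, -0.66360501, 91.8687472 ,  0.34412804,
       61.38715032, -3.22462166]), 'qd': array([-0.11550409, -0.05913985, -0.0200639 , -0.2049185 ,  0.05364243,
       -0.04552543,  0.00423097]), 'tau': array([ 1.15486899e-03, -5.32796967e+01,  2.19097693e-02, -2.51555640e+01,
        1.15091223e-02,  5.50459183e-03, -9.46823207e-06]), 'tool_pos': array([ 0.27602231, -0.58827318,  0.40393011]), 'ee_rot': array([[ 4.24795954e-01, -9.05288848e-01, -7.06145071e-04],
       [-9.05288034e-01, -4.24796524e-01,  1.22014836e-03],
       [-1.40455468e-03,  1.20950595e-04, -9.99999006e-01]]), 'wrist_force': array([-0.05670723,  0.37101777,  0.09700403]), 'moment': array([ 0.01179433, -0.05458767, -0.05801356]), 'gripper_width': 0.08545960282682592} 0.1734
```

View pics/top0.png

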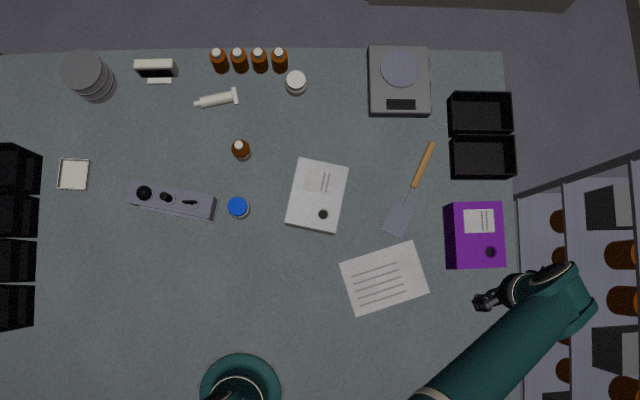

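View pics/side0.png

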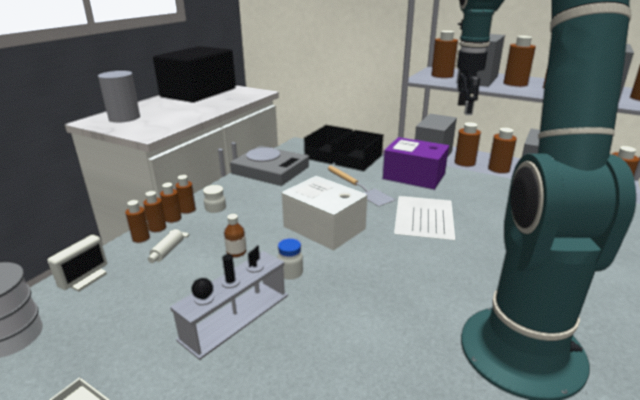

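View pics/wrist0.png

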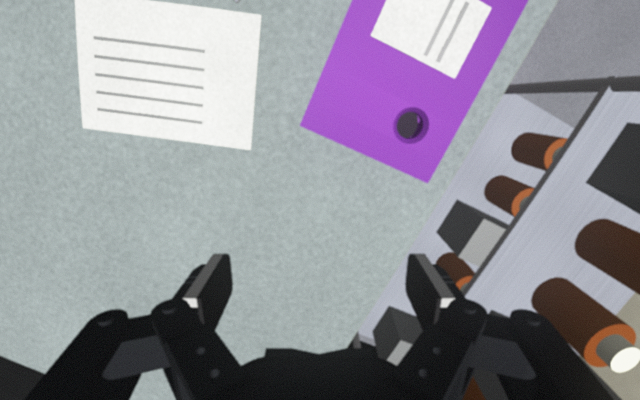

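Top view: the rack is at cols 128–217, rows 180–222, with the ball at (144,192), the pin handle at (167,197) and the paddle at (190,201). The white box spans (285–350, 156–234) with its hole at (323,214). The side view confirms the middle tool (229,268) is the straight-handled pin. Next I measure them.

Run:
```python
from h import *
f=load('top0'); P=cloud(f); im=f['frame'].astype(int)
print('center depth tbl',P[250,250], P[300,100])
# crop up
for n,(x0,x1,y0,y1) in {'rack':(110,240,165,235),'box':(270,370,145,245)}.items():
    c=f['frame'][y0:y1,x0:x1,::-1]; cv2.imwrite(f'pics/c_{n}.png',cv2.resize(c,None,fx=5,fy=5,interpolation=cv2.INTER_CUBIC))
# rack plate: z 0.078..0.092
Z=P[:,:,2]; u=np.arange(640)[None]; v=np.arange(400)[:,None]
reg=(u>110)&(u<240)&(v>165)&(v<235)
m=reg&(Z>0.075)&(Z<0.095)
q=P[m]; print('rack plate n',m.sum(),'z',np.median(q[:,2])); r=cv2.minAreaRect(q[:,:2].astype(np.float32)); print(r)
for lo,hi in [(0.095,0.125),(0.125,0.2)]:
    mm=reg&(Z>lo)&(Z<hi); n,l,s,c=cv2.connectedComponentsWithStats(mm.astype(np.uint8))
    for i in range(1,n):
        if s[i,4]>8: print(lo,s[i],P[l==i].mean(0).round(4),P[l==i][:,2].max())
reg=(u>270)&(u<370)&(v>145)&(v<245)
m=reg&(Z>0.09)&(Z<0.11); q=P[m]; print('box n',m.sum(),np.median(q[:,2])); print(cv2.minAreaRect(q[:,:2].astype(np.float32)))
h=reg&(im.sum(2)<220)&(u>305)&(u<340)&(v>200)&(v<228); n,l,s,c=cv2.connectedComponentsWithStats(h.astype(np.uint8))
for i in range(1,n):
    if s[i,4]>8: print(s[i],c[i],onz(f,[c[i]],0.1),Z[l==i].mean())
g=load('side0'); Pg=cloud(g); Zg=Pg[:,:,2]
dk=(g['frame'].astype(int).sum(2)<120)
for nm,b in {'ball':(190,218,275,302),'pin':(220,238,250,288),'pad':(244,264,242,272)}.items():
    m=np.zeros_like(dk); m[b[2]:b[3],b[0]:b[1]]=1; m&=dk; q=Pg[m]; print(nm,m.sum(),np.nanmedian(q,0).round(4),np.nanmax(q[:,2]))
```

```text
center depth tbl [ 0.37257845 -0.02310113 -0.00212508] [ 0.23672906  0.38077713 -0.0014575 ]
rack plate n 1775 z 0.08390935177065084
((0.4940646290779114, 0.1414923369884491), (0.2937571406364441, 0.06734820455312729), 80.98905181884766)
0.095 [136 185  16  15 140] [0.5097 0.2304 0.1178] 0.12495393716202008
0.095 [164 193   8   9  34] [0.4971 0.17   0.1093] 0.12481530297551013
0.095 [182 200  16   5  35] [0.4869 0.1165 0.1137] 0.12496353075422895
0.125 [138 187  10   9  38] [0.512  0.2332 0.1269] 0.12961090503402284
0.125 [160 192   9   8  57] [0.4989 0.1743 0.1405] 0.14884044223951087
0.125 [182 200  14   2  20] [0.4885 0.1137 0.1272] 0.131312048983097
box n 3442 0.09871280902571444
((0.5085371732711792, -0.19869127869606018), (0.13026276230812073, 0.17093856632709503), 77.83057403564453)
[319 210   8   9  60] [322.5 214. ] [[ 0.4578781  -0.21251977  0.1       ]] 0.06361576987362741
ball 277 [0.5042 0.244  0.1181] 0.12950952369021412
pin 208 [0.4965 0.1824 0.1248] 0.14479539335064306
pad 120 [0.4897 0.1199 0.1132] 0.12638073175964842
```

View pics/c_rack.png

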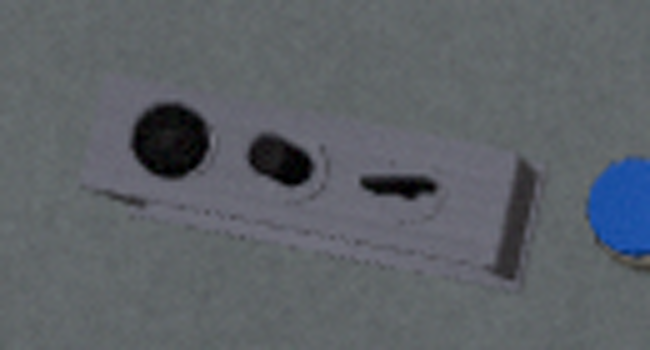

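View pics/c_box.png

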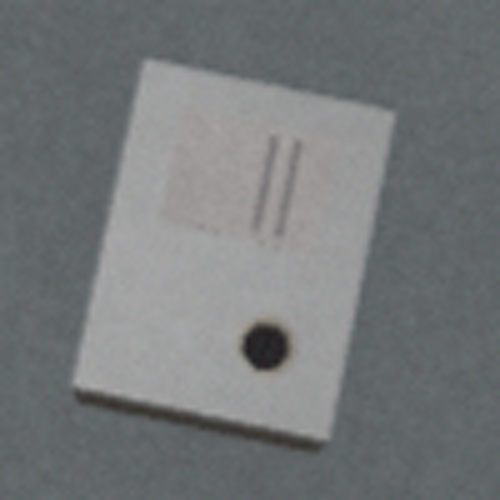

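```bash
cat >> h.py <<'E'
def delta(target, st=None):
    st=st or read_state(); return (st['ee_rot'].T@(np.array(target)-st['tool_pos'])).round(4)
E
python3 - <<'E'
from h import *
f=load('top0'); P=cloud(f); Z=P[:,:,2]; u=np.arange(640)[None]; v=np.arange(400)[:,None]
im=f['frame'].astype(int)
reg=(u>120)&(u<222)&(v>172)&(v<228)
m=(reg&(Z>0.078)&(Z<0.092)).astype(np.uint8)
n,l,s,c=cv2.connectedComponentsWithStats(m); i=1+s[1:,4].argmax()
r=cv2.minAreaRect(P[l==i][:,:2].astype(np.float32)); print(r)
# pin top via dark mask: high pixels
top=reg&(Z>0.138)&(Z<0.15); vv,uu=np.nonzero(top); print('pin top px',uu.mean(),vv.mean(),top.sum(),onz(f,[[uu.mean(),vv.mean()]],0.144), P[top][:,2].mean())
(cx,cy),(w,h),a=r
ax=np.radians(a if w>h else a+90); d=np.array([np.cos(ax),np.sin(ax)]); print('row dir',d,[np.array([cx,cy])+k*d for k in(-.06,0,.06)])
print(np.degrees(np.arctan2(d[1],d[0])))
g=load('side0'); 
print(proj(g,[[cx,cy,.144],[cx,cy,.089]]),proj(f,[[cx,cy,.144]]))
E
```

```text
((0.5001544952392578, 0.17652681469917297), (0.22113722562789917, 0.061166152358055115), 78.9738540649414)
pin top px 163.04347826086956 195.2173913043478 46 [[0.49938001 0.17482922 0.144     ]] 0.14275371412056823
row dir [0.19125692 0.98154001] [array([0.48867908, 0.11763441]), array([0.5001545 , 0.17652681]), array([0.51162991, 0.23541922])]
78.9738540649414
[[227.82009075 256.64793147]
 [231.07806488 281.24029018]] [[162.36722757 194.90164424]]
```

Rack, socket pitch and pin top agree within 2 mm: the pin is at about (0.4995, 0.1755), and the hole matches the box geometry. First I turn the jaws across the row.

```bash
python3 -m inch '[{"xyz":[0,0,0],"rotation":[0,0,-9],"hand":-1},{"xyz":[0,0,0],"rotation":[0,0,-9],"hand":-1},{"xyz":[0,0,0],"rotation":[0,0,-9],"hand":-1},{"xyz":[0,0,0],"rotation":[0,0,-9],"hand":-1},{"xyz":[0,0,0],"rotation":[0,0,-9],"hand":-1},{"xyz":[0,0,0],"rotation":[0,0,-9],"hand":-1}]'
python3 - <<'E'
from h import *
s=read_state(); print(s['t'],s['tool_pos'],s['ee_rot'].round(4),s['joint_positions'].round(1))
print(delta([.44,-.24,.40]),delta([.4995,.1755,.36]))
E
```

```text
t: 0.9
tool_pos: [0.276, -0.5884, 0.4043]
ee_rot: [[0.983, -0.183, -0.0], [-0.183, -0.983, 0.001], [-0.001, -0.001, -1.0]]
wrist_force: [0.1, -0.1, -0.2]
gripper_width: 0.0854
0.9 [ 0.27602762 -0.58835168  0.40425055] [[ 9.830e-01 -1.834e-01 -4.000e-04]
 [-1.834e-01 -9.830e-01  7.000e-04]
 [-5.000e-04 -6.000e-04 -1.000e+00]] [ 70.6  27.6 -12.   91.2   6.3  61.9  46.4]
[ 0.0973 -0.3725  0.0044] [ 0.0796 -0.7919  0.0447]
```

```bash
python3 -m inch '[{"xyz":[0.02,-0.03,0],"rotation":[0,0,0],"hand":-1},{"xyz":[0.02,-0.045,0],"rotation":[0,0,0],"hand":-1},{"xyz":[0.02,-0.05,0],"rotation":[0,0,0],"hand":-1},{"xyz":[0.02,-0.05,0],"rotation":[0,0,0],"hand":-1},{"xyz":[0.012,-0.05,0],"rotation":[0,0,0],"hand":-1},{"xyz":[0.005,-0.05,0],"rotation":[0,0,0],"hand":-1},{"xyz":[0,-0.05,0],"rotation":[0,0,0],"hand":-1},{"xyz":[0,-0.035,0],"rotation":[0,0,0],"hand":-1},{"xyz":[0,-0.0125,0],"rotation":[0,0,0],"hand":-1},{"xyz":[0,0,0],"rotation":[0,0,0],"hand":-1}]'
python3 - <<'E'
from h import *
s=read_state(); print(s['joint_positions'].round(1)); f=snap('wrist','w1')
print(proj(f,[[.458,-.2130,.1]]))
print(delta([.4995,.1755,.36]))
E
```

```text
t: 2.15
tool_pos: [0.4416, -0.241, 0.4047]
ee_rot: [[0.982, -0.188, -0.0], [-0.188, -0.982, -0.0], [0.0, 0.0, -1.0]]
wrist_force: [-0.6, -1.1, 0.3]
gripper_width: 0.0854
[ 43.5  14.4 -21.6 111.    6.4  55.8   8.1]
[[329.85273917 157.00639672]]
[-0.022  -0.421   0.0444]
```

View pics/w1.png

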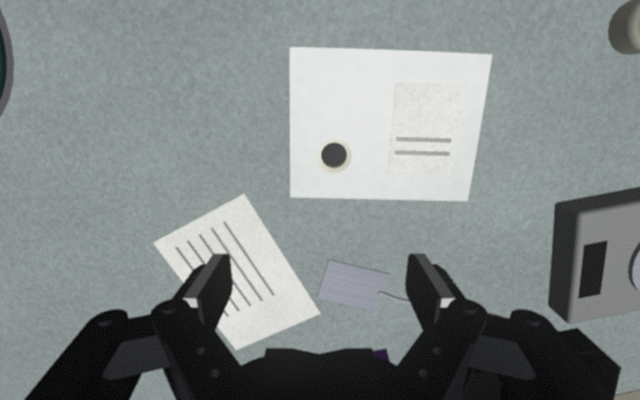

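The wrist view shows the white box with its hole ring centred near (335,156), against a prediction of (330,157). I'll refine that.

Run:
```python
from h import *
f=load('w1'); im=f['frame'].astype(int)
b=f['frame'][130:180,310:365]; cv2.imwrite('pics/c_w1.png',cv2.resize(b[:,:,::-1],None,fx=10,fy=10))
g=im.mean(2); sat=im.max(2)-im.min(2)
m=np.zeros(g.shape,bool); m[135:178,312:360]=1
bright=g>228
ring=m&~(g>222); n,l,s,c=cv2.connectedComponentsWithStats(ring.astype(np.uint8)); i=1+s[1:,4].argmax(); print(s[i],c[i],onz(f,[c[i]],.1))
dk=m&(g<110); n,l,s,c=cv2.connectedComponentsWithStats(dk.astype(np.uint8)); i=1+s[1:,4].argmax(); print(s[i],c[i],onz(f,[c[i]],.096),onz(f,[c[i]],.1))
P=cloud(f); print(P[110,330],P[180,440])
# box corners by eye
q=onz(f,[[290,47],[492,54],[468,201],[290,198]],.1); print(q, q.mean(0),[np.linalg.norm(q[k]-q[(k+1)%4]) for k in range(4)])
```

```text
[317 139  35  36 955] [334.4052356  156.52356021] [[ 0.46212139 -0.21333709  0.1       ]]
[322 143  24  24 452] [333.57522124 154.69911504] [[ 0.46174193 -0.21227024  0.096     ]] [[ 0.46167164 -0.2115623   0.1       ]]
[ 0.46545711 -0.17267022  0.09807587] [ 0.55564651 -0.25369475  0.09873669]
[[ 0.44205629 -0.11697428  0.1       ]
 [ 0.60716246 -0.15214705  0.1       ]
 [ 0.58058454 -0.2791496   0.1       ]
 [ 0.41420951 -0.2442719   0.1       ]] [ 0.5110032  -0.19813571  0.1       ] [np.float64(0.1688110574446149), np.float64(0.1297537417591343), np.float64(0.16999147823317592), np.float64(0.1303078104506818)]
```

View pics/c_w1.png

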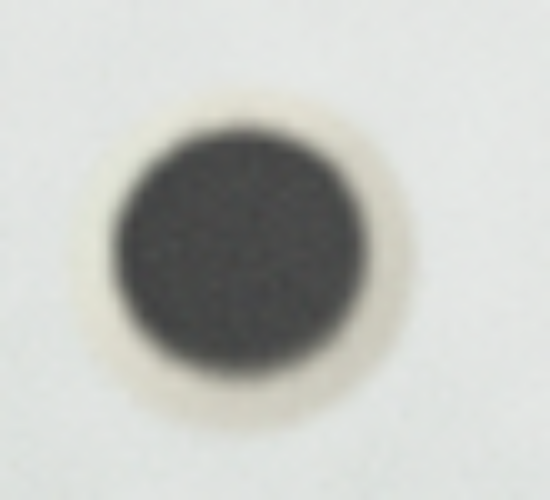

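Hole estimates: (0.458,-0.2125) from the top view, (0.4617,-0.213) from the wrist view. I'll use (0.460,-0.213). Now on to the rack.

```bash
python3 -m inch '[{"xyz":[-0.002,-0.025,0],"rotation":[0,0,0],"hand":-1},{"xyz":[-0.002,-0.045,0],"rotation":[0,0,0],"hand":-1},{"xyz":[-0.002,-0.05,0],"rotation":[0,0,0],"hand":-1},{"xyz":[-0.002,-0.05,0],"rotation":[0,0,0],"hand":-1},{"xyz":[-0.003,-0.05,0],"rotation":[0,0,0],"hand":-1},{"xyz":[-0.003,-0.05,0],"rotation":[0,0,0],"hand":-1},{"xyz":[-0.003,-0.05,0],"rotation":[0,0,0],"hand":-1},{"xyz":[-0.003,-0.045,0],"rotation":[0,0,0],"hand":-1},{"xyz":[-0.002,-0.035,0],"rotation":[0,0,0],"hand":-1},{"xyz":[0,-0.021,0],"rotation":[0,0,0],"hand":-1},{"xyz":[0,0,0],"rotation":[0,0,0],"hand":-1},{"xyz":[0,0,0],"rotation":[0,0,0],"hand":-1}]'
python3 - <<'E'
from h import *
s=read_state(); print(s['joint_positions'].round(1)); f=snap('wrist','w2')
print(proj(f,[[.4995,.1755,.144],[.4995,.1755,.089]]))
print(delta([.4995,.1755,.273]))
E
```

```text
t: 3.7
tool_pos: [0.4999, 0.1747, 0.4042]
ee_rot: [[0.982, -0.191, -0.001], [-0.191, -0.982, -0.001], [-0.0, 0.001, -1.0]]
wrist_force: [-0.1, -0.5, -0.2]
gripper_width: 0.0856
[  5.8  19.3 -34.6 106.9  12.9  57.7 -45.3]
[[317.26261152 204.07975007]
 [317.47910433 185.55697597]]
[-0.0004 -0.0009  0.1314]
```

View pics/w2.png

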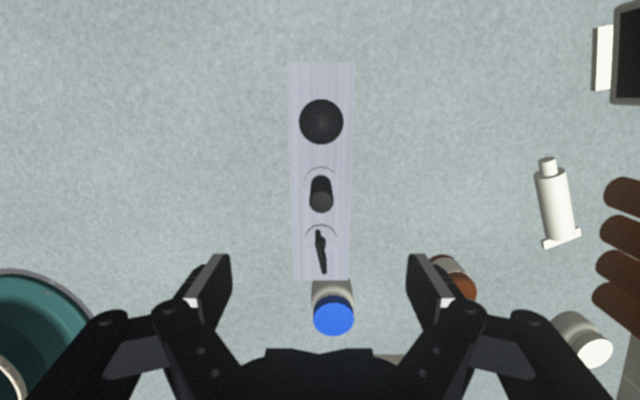

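The wrist view shows the pin top at about (321,202), with the ball at (321,121) and the paddle at (320,250) either side. That is about 2.6 mm in tool x from the prediction, so I split the difference and descend.

```bash
python3 -m inch '[{"xyz":[0.001,-0.0015,0.015],"rotation":[0,0,0],"hand":-1},{"xyz":[0,0,0.025],"rotation":[0,0,0],"hand":-1},{"xyz":[0,0,0.03],"rotation":[0,0,0],"hand":-1},{"xyz":[0,0,0.03],"rotation":[0,0,0],"hand":-1},{"xyz":[0,0,0.02],"rotation":[0,0,0],"hand":-1},{"xyz":[0,0,0.011],"rotation":[0,0,0],"hand":-1},{"xyz":[0,0,0],"rotation":[0,0,0],"hand":-1},{"xyz":[0,0,0],"rotation":[0,0,0],"hand":-1}]'
python3 - <<'E'
from h import *
snap('side','s2');snap('wrist','w3')
E
```

```text
t: 4.75
tool_pos: [0.5009, 0.1781, 0.2743]
ee_rot: [[0.982, -0.189, 0.001], [-0.189, -0.982, 0.0], [0.001, -0.001, -1.0]]
wrist_force: [0.4, -0.4, 0.7]
gripper_width: 0.0857
```

View pics/w3.png

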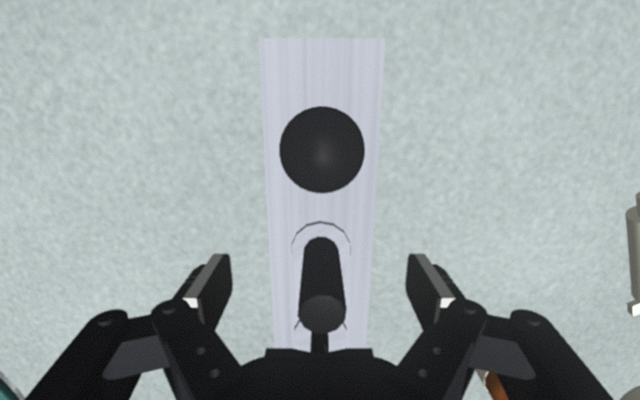

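View pics/s2.png

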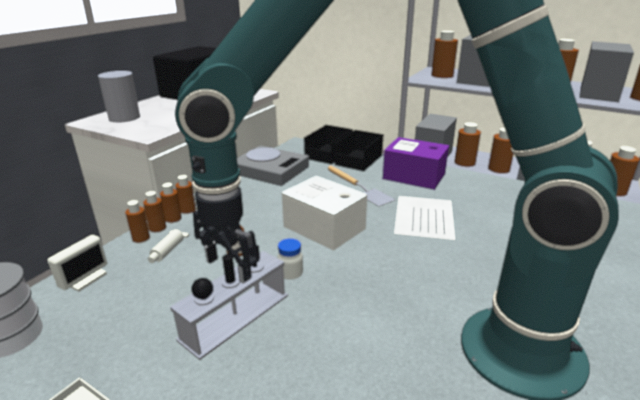

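The pin handle top at (322,314) is centred between the pads at cols 230 and 408. Closing.

```bash
python3 -m inch '[{"xyz":[0,0.001,0],"rotation":[0,0,0],"hand":1},{"xyz":[0,0,0],"rotation":[0,0,0],"hand":1},{"xyz":[0,0,0],"rotation":[0,0,0],"hand":1},{"xyz":[0,0,0],"rotation":[0,0,0],"hand":1},{"xyz":[0,0,0],"rotation":[0,0,0],"hand":1},{"xyz":[0,0,0],"rotation":[0,0,0],"hand":1},{"xyz":[0,0,0],"rotation":[0,0,0],"hand":1},{"xyz":[0,0,0],"rotation":[0,0,0],"hand":1}]'
python3 - <<'E'
from h import *
snap('wrist','w4'); print(read_state()['tool_pos'])
E
```

```text
t: 5.85
tool_pos: [0.5005, 0.1771, 0.2739]
ee_rot: [[0.982, -0.188, 0.0], [-0.188, -0.982, 0.0], [0.0, -0.0, -1.0]]
wrist_force: [-0.4, -0.6, 4.3]
gripper_width: 0.0185
[0.50051094 0.17705622 0.2738511 ]
```

View pics/w4.png

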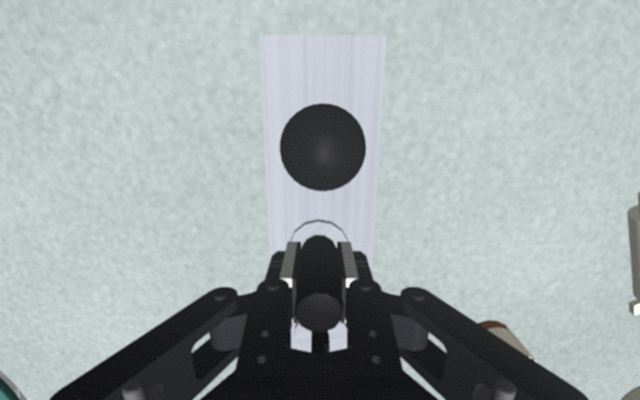

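Gripped at 18.5 mm opening. Lifting.

```bash
python3 -m inch '[{"xyz":[0,0,-0.008],"rotation":[0,0,0],"hand":1},{"xyz":[0,0,-0.015],"rotation":[0,0,0],"hand":1},{"xyz":[0,0,-0.02],"rotation":[0,0,0],"hand":1},{"xyz":[0,0,-0.025],"rotation":[0,0,0],"hand":1},{"xyz":[0,0,-0.03],"rotation":[0,0,0],"hand":1},{"xyz":[0,0,-0.025],"rotation":[0,0,0],"hand":1},{"xyz":[0,0,-0.018],"rotation":[0,0,0],"hand":1},{"xyz":[0,0,-0.01],"rotation":[0,0,0],"hand":1},{"xyz":[0,0,0],"rotation":[0,0,0],"hand":1},{"xyz":[0,0,0],"rotation":[0,0,0],"hand":1}]'
python3 - <<'E'
from h import *
f=snap('wrist','w5'); g=snap('side','s5'); s=read_state(); p=s['tool_pos']; print(p, delta([.460,-.213,p[2]]))
c=g['frame'][110:310,150:310,::-1]; cv2.imwrite('pics/c_s5.png',cv2.resize(c,None,fx=3,fy=3,interpolation=cv2.INTER_CUBIC))
ax=[p[0],p[1]]; t=p[2]-.274+.010
print(proj(g,[[*ax,t],[*ax,t+.075],[*ax,t+.134]]))
E
```

```text
t: 7.15
tool_pos: [0.5002, 0.1768, 0.4238]
ee_rot: [[0.982, -0.188, -0.002], [-0.188, -0.982, -0.0], [-0.002, 0.001, -1.0]]
wrist_force: [-0.4, -0.2, -0.8]
gripper_width: 0.0184
[0.50023527 0.17686684 0.42371737] [3.390e-02 3.905e-01 2.000e-04]
[[226.69119073 249.39531528]
 [221.82079921 212.33282996]
 [217.68558951 180.58324809]]
```

View pics/c_s5.png

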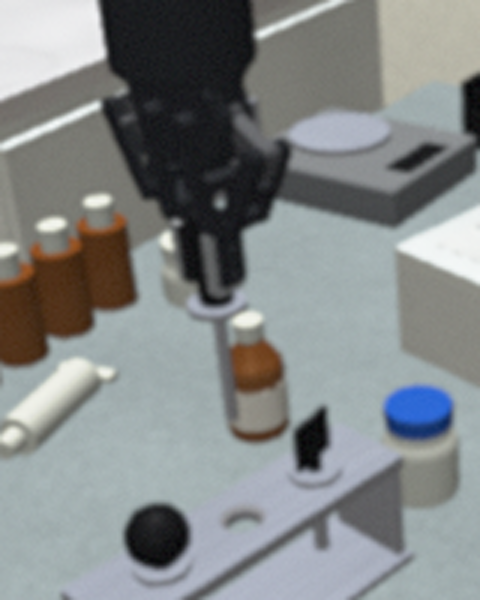

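The side view shows the pin vertical: tip at (229,249), collar at (222,212), within about 2 px of prediction, and the empty socket is visible. Moving to the hole.

```bash
python3 -m inch '[{"xyz":[0.002,0.015,0],"rotation":[0,0,0],"hand":1},{"xyz":[0.003,0.035,0],"rotation":[0,0,0],"hand":1},{"xyz":[0.004,0.045,0],"rotation":[0,0,0],"hand":1},{"xyz":[0.004,0.05,0],"rotation":[0,0,0],"hand":1},{"xyz":[0.004,0.05,0],"rotation":[0,0,0],"hand":1},{"xyz":[0.004,0.05,0],"rotation":[0,0,0],"hand":1},{"xyz":[0.004,0.05,0],"rotation":[0,0,0],"hand":1},{"xyz":[0.004,0.045,0],"rotation":[0,0,0],"hand":1},{"xyz":[0.003,0.03,0],"rotation":[0,0,0],"hand":1},{"xyz":[0.002,0.015,0],"rotation":[0,0,0],"hand":1},{"xyz":[0,0.004,0],"rotation":[0,0,0],"hand":1},{"xyz":[0,0,0],"rotation":[0,0,0],"hand":1}]'
python3 -m inch '[{"xyz":[0,0,0.02],"rotation":[0,0,0],"hand":1},{"xyz":[0,0,0.02],"rotation":[0,0,0],"hand":1},{"xyz":[0,0,0.006],"rotation":[0,0,0],"hand":1},{"xyz":[0,0,0],"rotation":[0,0,0],"hand":1}]'
python3 - <<'E'
from h import *
s=read_state(); p=s['tool_pos']; print(p, delta([.461,-.212,p[2]]))
for n,b in {'side':(230,370,100,240),'top':(280,370,160,260),'wrist':(240,400,150,400)}.items():
    f=snap(n,n+'6'); c=f['frame'][b[2]:b[3],b[0]:b[1],::-1]; k=550//max(c.shape[:2]); cv2.imwrite(f'pics/c_{n}6.png',cv2.resize(c,None,fx=k,fy=k,interpolation=cv2.INTER_CUBIC)); print(n,k,proj(f,[[.460,-.213,.1],[p[0],p[1],p[2]-.264],[p[0],p[1],p[2]-.264+.075]]))
E
```

```text
t: 8.75
tool_pos: [0.4606, -0.2105, 0.4246]
ee_rot: [[0.982, -0.187, -0.0], [-0.187, -0.982, 0.001], [-0.0, -0.001, -1.0]]
wrist_force: [0.2, 0.6, -0.7]
gripper_width: 0.0187
t: 9.25
tool_pos: [0.4607, -0.2107, 0.3787]
ee_rot: [[0.982, -0.187, -0.0], [-0.187, -0.982, 0.0], [-0.0, -0.0, -1.0]]
wrist_force: [0.9, -0.2, -0.1]
gripper_width: 0.0186
[ 0.46074482 -0.21069217  0.37874017] [ 0.0005  0.0012 -0.    ]
side 3 [[345.10448401 195.05662354]
 [344.52045066 190.00729632]
 [345.07548369 161.62063413]]
top 5 [[322.68695453 213.1492374 ]
 [321.99039197 212.21901939]
 [323.27349003 208.74398995]]
wrist 2 [[316.85870438 200.07218451]
 [317.16107676 202.93300936]
 [316.84072557 244.8737079 ]]
```

View pics/c_side6.png

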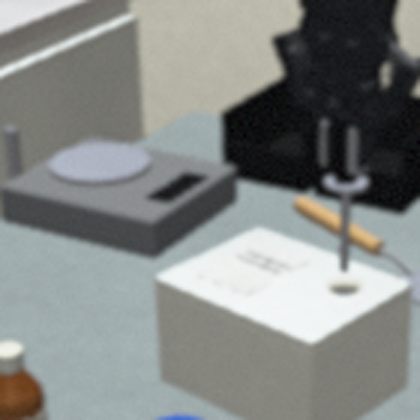

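View pics/wrist6.png

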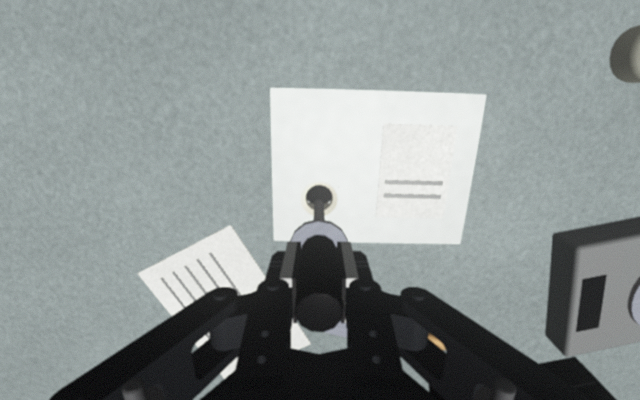

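View pics/c_top6.png

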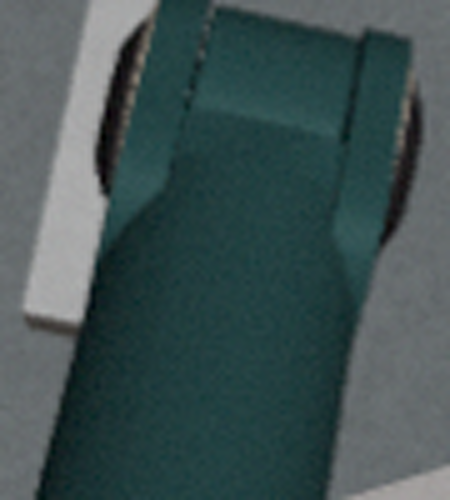

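In the side view the tip (345,190) sits directly above the hole (345,196). In the wrist view the tip (319,205) is over the hole (319,197). Lateral alignment is good, so I descend.

```bash
python3 -m inch '[{"xyz":[0,0,0.008],"rotation":[0,0,0],"hand":1},{"xyz":[0,0,0.01],"rotation":[0,0,0],"hand":1},{"xyz":[0,0,0.01],"rotation":[0,0,0],"hand":1},{"xyz":[0,0,0.01],"rotation":[0,0,0],"hand":1},{"xyz":[0,0,0.008],"rotation":[0,0,0],"hand":1},{"xyz":[0,0,0],"rotation":[0,0,0],"hand":1}]'
python3 -m inch '[{"xyz":[0,0,0.006],"rotation":[0,0,0],"hand":1},{"xyz":[0,0,0.005],"rotation":[0,0,0],"hand":1},{"xyz":[0,0,0.004],"rotation":[0,0,0],"hand":1},{"xyz":[0,0,0.002],"rotation":[0,0,0],"hand":1},{"xyz":[0,0,0],"rotation":[0,0,0],"hand":1},{"xyz":[0,0,0],"rotation":[0,0,0],"hand":1},{"xyz":[0,0,0],"rotation":[0,0,0],"hand":1}]'
python3 - <<'E'
from h import *
s=read_state(); p=s['tool_pos']; print(p,p[2]-.264)
f=snap('side','s7'); f=snap('top','t7'); f=snap('wrist','w7')
E
```

```text
t: 10.15
tool_pos: [0.4603, -0.2114, 0.3319]
ee_rot: [[0.982, -0.188, -0.001], [-0.188, -0.982, 0.001], [-0.002, -0.0, -1.0]]
wrist_force: [-0.8, 0.4, -0.8]
gripper_width: 0.0188
t: 11.02
tool_pos: [0.4608, -0.2115, 0.316]
ee_rot: [[0.982, -0.188, 0.001], [-0.188, -0.982, -0.0], [0.001, 0.0, -1.0]]
wrist_force: [0.4, -0.5, 4.5]
gripper_width: 0.0187
[ 0.4607558  -0.21148531  0.31596484] 0.051964841049133514
```

View pics/s7.png

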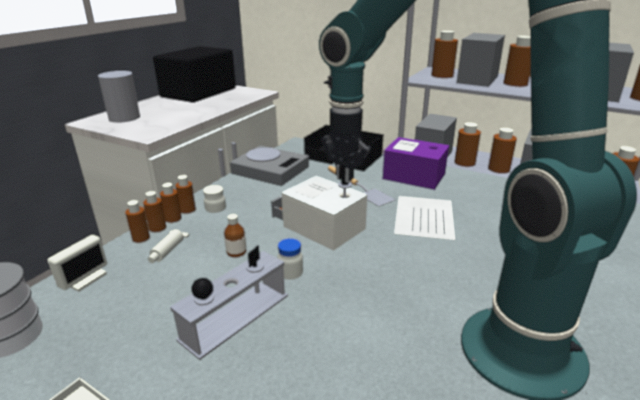

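View pics/w7.png

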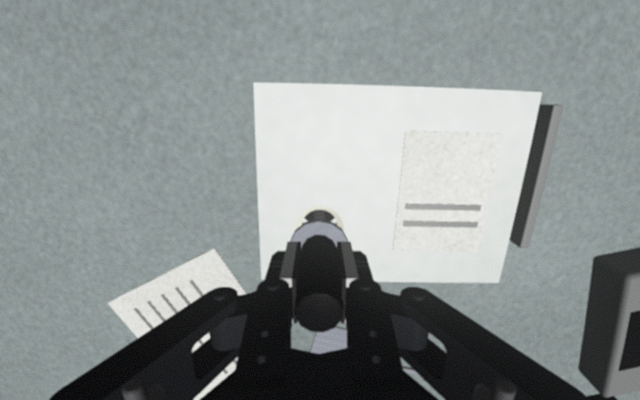

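View pics/t7.png

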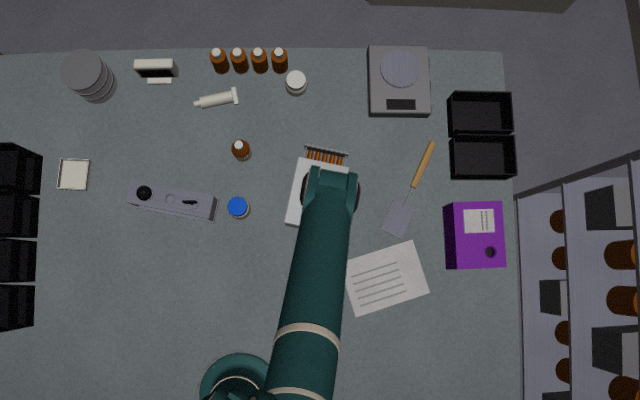

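The tray has sprung out: it shows at (327,155) in the top view and (537,175) in the wrist view. Drawing the pin out, and measuring the tray and the empty socket.

```bash
python3 -m inch '[{"xyz":[0,0,-0.008],"rotation":[0,0,0],"hand":1},{"xyz":[0,0,-0.015],"rotation":[0,0,0],"hand":1},{"xyz":[0,0,-0.02],"rotation":[0,0,0],"hand":1},{"xyz":[0,0,-0.022],"rotation":[0,0,0],"hand":1},{"xyz":[0,0,-0.02],"rotation":[0,0,0],"hand":1},{"xyz":[0,0,-0.015],"rotation":[0,0,0],"hand":1},{"xyz":[0,0,-0.008],"rotation":[0,0,0],"hand":1},{"xyz":[0,0,0],"rotation":[0,0,0],"hand":1}]'
python3 - <<'E'
from h import *
f=load('t7')
c=f['frame'][170:230,120:225,::-1]; cv2.imwrite('pics/c_t7.png',cv2.resize(c,None,fx=7,fy=7,interpolation=cv2.INTER_CUBIC))
P=cloud(f); Z=P[:,:,2]; u=np.arange(640)[None]; v=np.arange(400)[:,None]
m=(u>295)&(u<355)&(v>138)&(v<170)&(Z>.045)&(Z<.07); q=P[m]; print('tray',m.sum(),cv2.minAreaRect(q[:,:2].astype(np.float32)))
R=np.array([0.5085,-.1987]); d=np.array([.977,.211]); 
print('front extents',((q[:,:2]-R)@np.array([.9775,-.211])).max()-.085)
m=(u>160)&(u<178)&(v>190)&(v<207)&(Z<.075); vv,uu=np.nonzero(m); print('socket px',uu.mean(),vv.mean(),m.sum(),onz(f,[[uu.mean(),vv.mean()]],.082))
s=read_state(); p=s['tool_pos']; print(p,delta([.4998,.1763,p[2]]))
E
```

```text
t: 12.18
tool_pos: [0.4603, -0.2114, 0.4238]
ee_rot: [[0.982, -0.189, -0.0], [-0.189, -0.982, -0.0], [-0.0, 0.0, -1.0]]
wrist_force: [-1.0, 0.6, -0.4]
gripper_width: 0.0186
tray 168 ((0.6362828016281128, -0.22597764432430267), (0.11735925078392029, 0.01080281101167202), 77.46269226074219)
front extents 0.05142972930179836
socket px 169.32075471698113 198.58490566037736 53 [[0.49952854 0.17562899 0.082     ]]
[ 0.46034041 -0.21139662  0.42384776] [-3.430e-02 -3.882e-01 -1.000e-04]
```

View pics/c_t7.png

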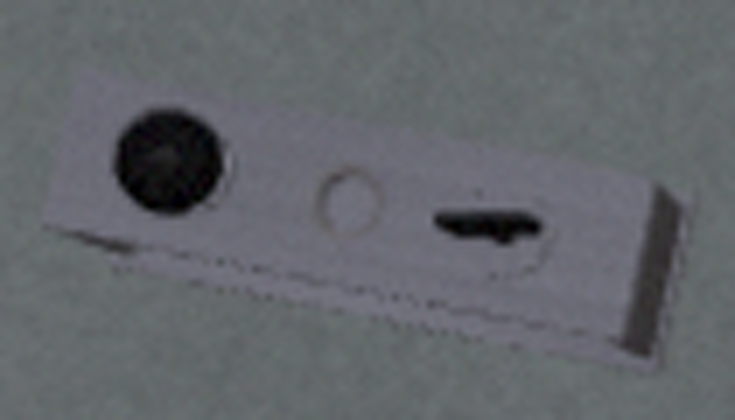

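The tray is 51 mm out. The empty socket measures (0.4995, 0.1756), which agrees with the pickup. Returning to the pick-up position.

```bash
python3 -m inch '[{"xyz":[-0.002,-0.015,0],"rotation":[0,0,0],"hand":1},{"xyz":[-0.003,-0.035,0],"rotation":[0,0,0],"hand":1},{"xyz":[-0.004,-0.045,0],"rotation":[0,0,0],"hand":1},{"xyz":[-0.004,-0.05,0],"rotation":[0,0,0],"hand":1},{"xyz":[-0.004,-0.05,0],"rotation":[0,0,0],"hand":1},{"xyz":[-0.004,-0.05,0],"rotation":[0,0,0],"hand":1},{"xyz":[-0.004,-0.05,0],"rotation":[0,0,0],"hand":1},{"xyz":[-0.004,-0.045,0],"rotation":[0,0,0],"hand":1},{"xyz":[-0.003,-0.03,0],"rotation":[0,0,0],"hand":1},{"xyz":[-0.002,-0.015,0],"rotation":[0,0,0],"hand":1},{"xyz":[0,-0.003,0],"rotation":[0,0,0],"hand":1},{"xyz":[0,0,0],"rotation":[0,0,0],"hand":1}]'
python3 -m inch '[{"xyz":[0,0,0.02],"rotation":[0,0,0],"hand":1},{"xyz":[0,0,0.02],"rotation":[0,0,0],"hand":1},{"xyz":[0,0,0.01],"rotation":[0,0,0],"hand":1},{"xyz":[0,0,0],"rotation":[0,0,0],"hand":1}]'
python3 - <<'E'
from h import *
s=read_state(); p=s['tool_pos']; print(p, delta([.5003,.1768,p[2]]))
for n,b in {'side':(150,310,160,310)}.items():
    f=snap(n,n+'8'); c=f['frame'][b[2]:b[3],b[0]:b[1],::-1]; cv2.imwrite(f'pics/c_{n}8.png',cv2.resize(c,None,fx=4,fy=4,interpolation=cv2.INTER_CUBIC))
    print(n,proj(f,[[.4995,.1756,.085],[p[0],p[1],p[2]-.264],[p[0],p[1],p[2]-.264+.075]]))
f=snap('wrist','w8'); print(proj(f,[[.4995,.1756,.085],[p[0],p[1],p[2]-.264]]))
E
```

```text
t: 13.68
tool_pos: [0.5003, 0.1751, 0.4233]
ee_rot: [[0.982, -0.19, -0.001], [-0.19, -0.982, -0.001], [-0.0, 0.001, -1.0]]
wrist_force: [0.2, -0.4, -0.4]
gripper_width: 0.0189
t: 14.18
tool_pos: [0.5002, 0.1752, 0.3732]
ee_rot: [[0.982, -0.19, -0.001], [-0.19, -0.982, -0.001], [-0.001, 0.001, -1.0]]
wrist_force: [0.6, 0.7, -0.4]
gripper_width: 0.0186
[0.50024823 0.17515993 0.37320416] [-0.0003 -0.0016 -0.    ]
side [[231.90831397 282.79485357]
 [230.34650362 271.97770868]
 [225.78000067 237.20501688]]
[[316.7983718  194.73896227]
 [317.6684134  203.90872823]]
```

View pics/c_side8.png

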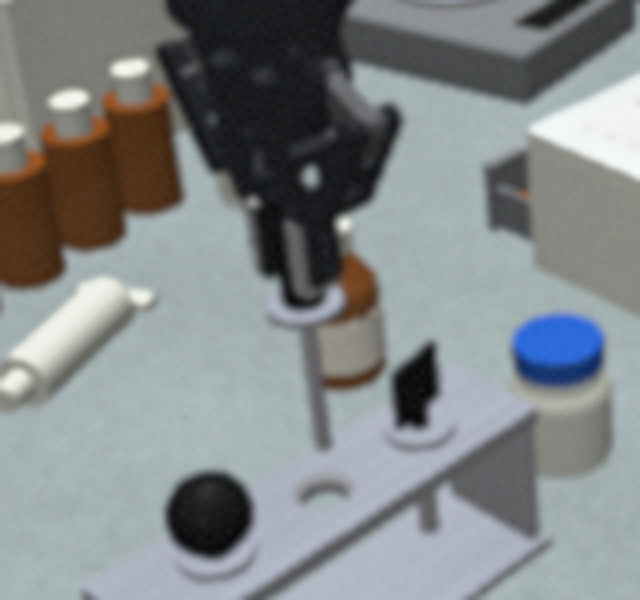

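View pics/w8.png

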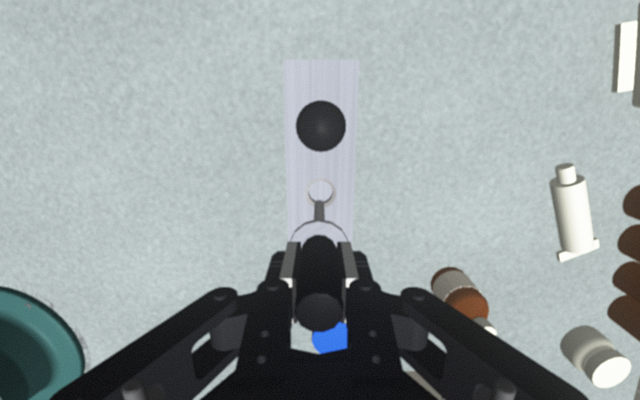

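In both views the socket (side (231.5,283), wrist (320,191)) lines up with the tip to within about 2 mm in y. I add 1.5 mm and lower.

```bash
python3 -m inch '[{"xyz":[0,-0.0015,0.008],"rotation":[0,0,0],"hand":1},{"xyz":[0,0,0.01],"rotation":[0,0,0],"hand":1},{"xyz":[0,0,0.01],"rotation":[0,0,0],"hand":1},{"xyz":[0,0,0.012],"rotation":[0,0,0],"hand":1},{"xyz":[0,0,0.012],"rotation":[0,0,0],"hand":1},{"xyz":[0,0,0.012],"rotation":[0,0,0],"hand":1},{"xyz":[0,0,0.01],"rotation":[0,0,0],"hand":1},{"xyz":[0,0,0.008],"rotation":[0,0,0],"hand":1},{"xyz":[0,0,0.005],"rotation":[0,0,0],"hand":1},{"xyz":[0,0,0],"rotation":[0,0,0],"hand":1}]'
```

```text
t: 15.52
tool_pos: [0.5005, 0.1775, 0.2864]
ee_rot: [[0.982, -0.188, -0.0], [-0.188, -0.982, -0.0], [-0.0, 0.0, -1.0]]
wrist_force: [0.8, -0.4, 0.5]
gripper_width: 0.0184
```

```bash
python3 -m inch '[{"xyz":[0,0,0.005],"rotation":[0,0,0],"hand":1},{"xyz":[0,0,0.003],"rotation":[0,0,0],"hand":1},{"xyz":[0,0,0.002],"rotation":[0,0,0],"hand":1},{"xyz":[0,0,0.001],"rotation":[0,0,0],"hand":1},{"xyz":[0,0,0],"rotation":[0,0,0],"hand":1},{"xyz":[0,0,0],"rotation":[0,0,0],"hand":1}]'
```

```text
t: 16.27
tool_pos: [0.5005, 0.1775, 0.2757]
ee_rot: [[0.982, -0.188, 0.0], [-0.188, -0.982, 0.0], [0.0, -0.0, -1.0]]
wrist_force: [0.1, -0.6, -1.3]
gripper_width: 0.0187
```

```bash
python3 -m inch '[{"xyz":[0,0,0.001],"rotation":[0,0,0],"hand":1},{"xyz":[0,0,0.001],"rotation":[0,0,0],"hand":1},{"xyz":[0,0,0.0005],"rotation":[0,0,0],"hand":1},{"xyz":[0,0,0],"rotation":[0,0,0],"hand":1}]'
```

```text
t: 16.77
tool_pos: [0.5005, 0.1776, 0.2739]
ee_rot: [[0.982, -0.188, 0.0], [-0.188, -0.982, -0.001], [0.0, 0.0, -1.0]]
wrist_force: [-0.6, -1.3, 6.4]
gripper_width: 0.0189
```

The collar is on the plate: 6 N at the same TCP height as the pick-up. Opening the gripper.

```bash
python3 -m inch '[{"xyz":[0,0,0],"rotation":[0,0,0],"hand":0.2},{"xyz":[0,0,0],"rotation":[0,0,0],"hand":-0.3},{"xyz":[0,0,0],"rotation":[0,0,0],"hand":-1},{"xyz":[0,0,0],"rotation":[0,0,0],"hand":-1},{"xyz":[0,0,0],"rotation":[0,0,0],"hand":-1},{"xyz":[0,0,0],"rotation":[0,0,0],"hand":-1},{"xyz":[0,0,0],"rotation":[0,0,0],"hand":-1}]'
python3 - <<'E'
from h import *
snap('wrist','w9')
E
```

```text
t: 17.65
tool_pos: [0.5005, 0.1775, 0.2732]
ee_rot: [[0.982, -0.188, -0.0], [-0.188, -0.982, -0.0], [-0.0, 0.0, -1.0]]
wrist_force: [-0.2, 0.3, 0.2]
gripper_width: 0.0854
```

View pics/w9.png

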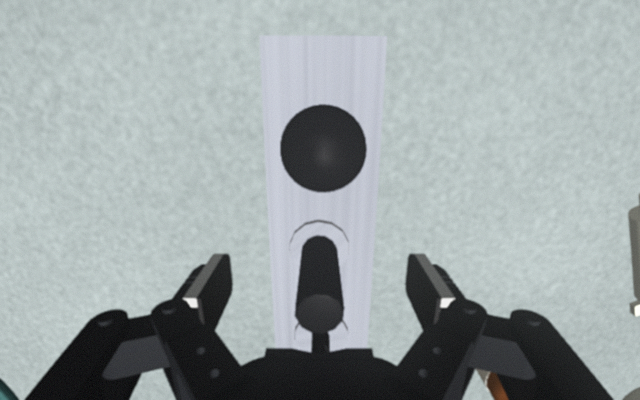

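The pin stands upright with its top at (320,313) and is clear of the open pads. Retreating up, then checking.

```bash
python3 -m inch '[{"xyz":[0,0,-0.01],"rotation":[0,0,0],"hand":-1},{"xyz":[0,0,-0.02],"rotation":[0,0,0],"hand":-1},{"xyz":[0,0,-0.035],"rotation":[0,0,0],"hand":-1},{"xyz":[0,0,-0.035],"rotation":[0,0,0],"hand":-1},{"xyz":[0,0,-0.025],"rotation":[0,0,0],"hand":-1},{"xyz":[0,0.02,-0.01],"rotation":[0,0,0],"hand":-1},{"xyz":[0,0.04,0],"rotation":[0,0,0],"hand":-1},{"xyz":[0,0.045,0],"rotation":[0,0,0],"hand":-1},{"xyz":[0,0.045,0],"rotation":[0,0,0],"hand":-1},{"xyz":[0,0.04,0],"rotation":[0,0,0],"hand":-1},{"xyz":[0,0.02,0],"rotation":[0,0,0],"hand":-1},{"xyz":[0,0,0],"rotation":[0,0,0],"hand":-1}]'
python3 - <<'E'
from h import *
f=snap('top','t10'); g=snap('side','s10')
c=g['frame'][180:340,150:370,::-1]; cv2.imwrite('pics/c_s10.png',cv2.resize(c,None,fx=3.5,fy=3.5,interpolation=cv2.INTER_CUBIC))
P=cloud(f); Z=P[:,:,2]; u=np.arange(640)[None]; v=np.arange(400)[:,None]
top=(u>120)&(u<222)&(v>172)&(v<228)&(Z>0.138)&(Z<0.16); vv,uu=np.nonzero(top)
print('pin top',top.sum(), uu.mean() if top.any() else 0,vv.mean() if top.any() else 0,P[top][:,2].mean() if top.any() else 0,onz(f,[[uu.mean(),vv.mean()]],.144) if top.any() else 0)
m=(u>295)&(u<355)&(v>138)&(v<170)&(Z>.045)&(Z<.07); q=P[m]
if m.any(): print('tray',((q[:,:2]-[.5085,-.1987])@np.array([.9775,-.211])).max()-.085)
print(proj(g,[[.4995,.1756,.144],[.4995,.1756,.089]]))
E
```

```text
t: 19.2
tool_pos: [0.4607, -0.0299, 0.4087]
ee_rot: [[0.981, -0.192, 0.001], [-0.192, -0.981, -0.001], [0.001, 0.001, -1.0]]
wrist_force: [0.6, 0.8, -0.6]
gripper_width: 0.0855
pin top 49 162.73469387755102 195.6734693877551 0.14257042697126798 [[0.49826644 0.1755487  0.144     ]]
tray 0.05095364953467184
[[228.4445368  256.48458818]
 [231.6804697  281.06963412]]
```

View pics/c_s10.png

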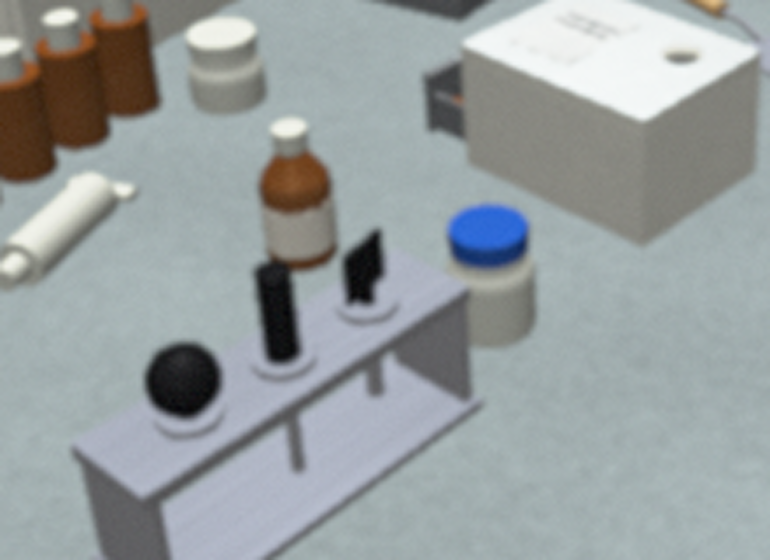

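View pics/t10.png

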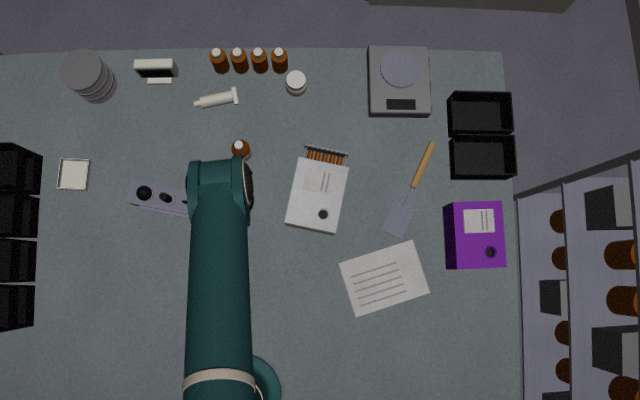

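The side view shows the pin upright in the middle socket with its collar flat on the plate (handle (228,256)–(231,281), as predicted). The tray is out at (327,155) in the top view, and the arm touches nothing.

```bash
python3 -c "
from station import *
print(job_done())"
```

```text
the job is handed in; nothing more can be done
None
```

I took the pin from the middle rack socket and pushed it about 48 mm down the white box's access hole. The latch let go and the tray sprang out. I then drew the pin out, stood it back in the same socket and handed the job in at about 19 s of the 48 s allowed.

**Last checks before handing in:**
- **Tray:** 51 mm out, measured from the top view.
- **Pin:** its top measured (0.498, 0.176, 0.143) against the expected (0.4995, 0.1756, 0.144). The side view shows it upright with the collar flat on the plate.
- **Robot:** the gripper was open and well clear of everything. The highest wrist force I read was about 6 N, when the collar met the plate.

**Disagreements:** the top and wrist cameras differed by up to 4 mm on the hole position and about 2.6 mm on the pin. I used values in between, and both were within the clearances. In one side view the held pin looked about 2° off vertical, and it stood upright once seated.

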